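# Slide a handle blank along the fence into the drilling jig's corner

### The job

On the drilling jig, use the fingertips to push the flat rectangular wooden blank straight across until its long side lies flush along the fence. Then slide it along the fence, keeping it against the fence all the way, into the corner pocket until its end is fully home against the end stop, and leave it there with the robot clear. Never lift or tip the blank off the board, and leave the turned knob, the dowel, the bottle and the screwdriver where they are.

Things in the scene. Friction and masses are not known exactly. Their poses are not given: they have to be found in the camera images.
- jig: The drilling jig, fixed: a plywood board 200 (x) x 420 (y) x 12 mm thick. Origin: centre of the underside, on the bench top. Along its far side, parallel to its y axis, runs the fence, a straight aluminium bar 14 mm high above the board and 24 mm wide, as long as the board; the fence's inner face is the plane x = +55 mm and looks to -x.
- corner (a point): Inner corner of the pocket, on the board's top (12 mm above the bench), where the fence's inner face meets the end stop's face. Fixed in a run, elsewhere along the fence in another. Axes parallel to the jig's: +x into the fence, +y into the end stop, z up. The stop is 14 mm high, reaches to x = -56 mm, is 30 mm thick. Fully home, the blank's origin is at x = -18, y = -35, z = 0 mm here.
- keeper (a point): Middle of the top of the keeper strip, 12 mm above the board, in one piece with the end stop: 14 mm wide, 24 mm long from the stop, its flared mouth ending 35 mm from the stop. With the fence it leaves a slot 41 mm wide for the leading part of the blank. Axes as the jig's. On the fence, 15 mm past the stop face, stands a fixed black thumb knob 22 mm across, top 37 mm above the board.
- blank: The loose brown wood handle blank, a plain block 36 (x) x 70 (y) x 18 mm high, 25 to 50 g, smooth: it slides easily on the waxed board and fence (friction about 0.35). Origin: centre of its underside, lying on the board. Its long axis (own y) starts within about 30 degrees of the fence direction, at least 20 mm off the fence and 180 mm or more (centre) from the corner, on the -y side of it.
- knob: Bystander: turned wooden drawer knob, 34 mm across, 36 mm high, standing loose on the board on the side away from the fence. Origin: centre of its underside. Not to be moved.
- dowel: Bystander: wooden dowel piece 24 mm in diameter, 42 mm high, standing loose on the board on the side away from the fence. Origin: centre of its underside. Not to be moved.
- bottle: Bystander: white glue bottle 56 mm across, 150 mm high, standing on the bench to the left of the jig. Origin: centre of its underside. Not to be moved.
- driver: Bystander: screwdriver about 200 mm long, lying along its x axis on the bench to the right of the jig. Origin: under its middle. Not to be moved.
There are look-alikes about, which are no part of the job. Leave any orange or red look-alike of the blank alone.

How it is judged:
By the outcome, as a careful person would: the job done as asked, in the order asked, and still so for the second after the job is handed in, with the robot touching nothing.
It also fails if it takes over 45 s, if anything falls off the work surface, if the arm or the gripper's body presses on something with over 40 N, if the wrist force passes 120 N, or if a joint passes its speed limit or range.

### The arm

A 7-joint arm with a two-finger parallel gripper is mounted at the origin on the work surface. World frame = base frame: x ahead of the robot, y to its left, z up, the work surface at z = 0. Lengths are in m, angles in rad, forces in N, time in s.
With the tool pointing down it reaches from about 0.4 to 0.85 m from the base axis. Payload 10.4 kg.
Tool frame: the origin (TCP) lies at the very end of the fingers, on their centre line; the grasp point (between the pads) lies 19 mm behind it (manip.grip_point_offset is the z of the grasp point in the tool frame, in m); z points along the fingers, y is the direction in which the jaws open and shut (so a half turn about z gives the same grasp; the last joint's range is limited). The gripper opens to 85 mm and grips with 20 to 120 N. Pads are 22 mm wide; open, the fingers measure 114 mm over their backs; the gripper's body (76 mm by 85 mm) begins 54 mm behind the grasp point. The pads swing forward as they close: fully open they stand 13 mm farther back than shut.
Start: joints at [1.095, 0.332, -0.065, 1.46, 0.022, 1.35, -0.088], TCP at [0.273, -0.562, 0.231] pointing down, gripper open.
Joint ranges: [-2.6, 2.6], [-0.5, 2.12], [-1.47, 1.34], [0.16, 2.42], [-1.27, 4.41], [0.06, 2.06], [-2.6, 2.6]. Speed limits (rad/s): [2.22, 2.22, 2.79, 2.79, 3.14, 3.14, 3.14].

### API

Orientations are given as a unit quaternion [x, y, z, w].
In Python, from workcell import manip, camera, get_calibration, hand_in gives the robot as it stands.
- The arm moves only by the shell command python3 -m pendant 'ROWS' [FORCE]. ROWS is JSON, a list of rows, each a list of 5 numbers: the shift along the tool's x, y, z in units of 40 mm (1.0 is 40 mm), then the turn about the tool's z in units of 6 degrees (1.0 is 6 degrees), then the closure, from 0 (fully open) to 1 (shut). A call has 1 to 5 rows; each row is the pose to reach, as a shift and turn from the pose commanded when the call began, along the tool's axes at that moment; what a row does not reach only later rows make up. A row lasts 1/8 s, in which the tool goes at most 62.5 mm and 10.7 degrees, less where a joint would pass 70% of its speed; a pose out of reach is approached as far as the arm can. A call with a gripper value outside its range is refused whole. The fingers move at their own pace and stop on an object; FORCE is the grip in N (left out, the last holds). Time passes only in rows, so rows that repeat a pose let the fingers close. It gives the time, the measured TCP pose, the force and the opening at its end, in the units of the state.
- manip.get_obs(): the state, without advancing time (a new reading comes with each control period).
- camera(name): name is "scene" or "side" or "wrist"; returns (picture, depth): 384x512x3 uint8, red, green, blue; 384x512 float32, m along the optical axis (not along the pixel's ray), 0 where there is no reading.
- get_calibration(name): a dict with "vfov" (degrees; the focal length in pixels is half the picture's height over the tangent of half this angle, whatever the lens; pixels are square), "cx", "cy" (the principal point, pixels), "position" and "rotation" of the camera in the world. Camera axes: x right, y down, z forward; pixel columns grow to the right and rows downward; lengths in m; the calibration is good to about 2 mm. A picture is of the moment at which its call begins: read the wrist's pose just before it. get_calibration takes no time and is no camera call; for the wrist camera it gives the pose at the moment of the call.
- hand_in(): hands the job in, once; it reports no verdict.
The state is a dict: "clock": time; "joint_pos": joint angles; "joint_velocities": joint speeds; "tau": joint torques, N m; "position": TCP position; "ee_rot": TCP orientation; "ft_force": force on the tool from outside, world axes, zero at the start; "torque": the same for the moment, N m; "grip_width": opening from 0.0 (shut) to 1.0 (fully open).
Only numpy, scipy, OpenCV 4.12 (cv2) and the standard library are available. Lean on these libraries where they do the work, as an engineer would, in place of code of your own. Each camera call takes 0.05 s, during which the arm holds its last target.

## Working session

There is one attempt and no reset: what is moved stays moved. The work goes in short steps, Python scripts to look and compute and a shell command to move; the robot and the scene stay as the last step left them, time stands still between calls to the robot, and variables do not carry over. Pictures are saved under pics/ and viewed, and the job is handed in when it is done.

```bash
mkdir -p pics; ls
cat > h.py <<'E'
import numpy as np, cv2
from workcell import manip, camera, get_calibration
def snap(n,f):
    c=get_calibration(n); p,d=camera(n); cv2.imwrite(f'pics/{f}.png',p[:,:,::-1]); np.savez(f'pics/{f}.npz',p=p,d=d,**{k:np.array(c[k]) for k in('vfov','cx','cy','position','rotation')}); return p,d,c
def load(f):
    z=np.load(f'pics/{f}.npz'); return z['p'],z['d'],z
def R(c):
    r=np.array(c['rotation'],float)
    if r.shape==(4,):
        from scipy.spatial.transform import Rotation; r=Rotation.from_quat(r).as_matrix()
    return r
def ray(c,uv):
    uv=np.atleast_2d(np.array(uv,float)); f=192/np.tan(np.radians(float(c['vfov']))/2)
    d=np.c_[(uv[:,0]-float(c['cx']))/f,(uv[:,1]-float(c['cy']))/f,np.ones(len(uv))]
    return d@R(c).T
def plane(c,uv,z):
    r=ray(c,uv); o=np.array(c['position']); return o+r*((z-o[2])/r[:,2])[:,None]
def pts(c,d):
    h,w=d.shape; v,u=np.mgrid[:h,:w]; return (np.array(c['position'])+ray(c,np.c_[u.ravel(),v.ravel()])*d.reshape(-1,1)).reshape(h,w,3)
E
python3 - <<'E'
from h import *
for n in('scene','side','wrist'):
    p,d,c=snap(n,n+'0'); print(n,c)
print(manip.get_obs()); print(manip.grip_point_offset)
E
```

```text
pics
scene {'vfov': 46.39858639862493, 'cx': 257.7146080782451, 'cy': 193.14552879813237, 'position': array([1.34494218, 0.57445667, 1.04499694]), 'rotation': array([ 0.39253697,  0.84004032, -0.33545515, -0.16648371])}
side {'vfov': 53.36730028022567, 'cx': 250.68711699154835, 'cy': 195.02235206883688, 'position': array([0.24529168, 0.81171497, 0.71812319]), 'rotation': array([-0.16898119,  0.87502238, -0.44455528,  0.09028733])}
wrist {'vfov': 70.82189776907335, 'cx': 259.50792855272584, 'cy': 192.5329708943635, 'position': array([ 0.33589665, -0.53075777,  0.37281702]), 'rotation': array([ 0.8396821 , -0.52498181, -0.07464436,  0.11728723])}
{'clock': 0.15, 'joint_pos': array([ 1.09541189,  0.33269419, -0.06467622,  1.46074614,  0.02159383,
        1.3498838 , -0.08847691]), 'joint_velocities': array([ 1.08567242e-03, -3.00792539e-03,  1.01436598e-03, -2.52644478e-03,
        5.99229493e-04, -9.97567113e-05, -3.84674818e-04]), 'tau': array([ 6.74523890e-04, -6.25827956e+01,  4.90306935e-02, -3.91854107e+01,
        1.62462972e-02,  7.45356549e-03, -6.63828246e-07]), 'position': array([ 0.27328759, -0.561776  ,  0.23072002]), 'ee_rot': array([ 9.74480610e-01,  2.24471095e-01, -1.38771393e-04, -4.99404408e-04]), 'ft_force': array([-0.66018479, -0.33964958,  0.34776741]), 'torque': array([-0.02060104,  0.01982319,  0.02917325]), 'grip_width': 1.0017838191030497}
-0.0187
```

View pics/scene0.png

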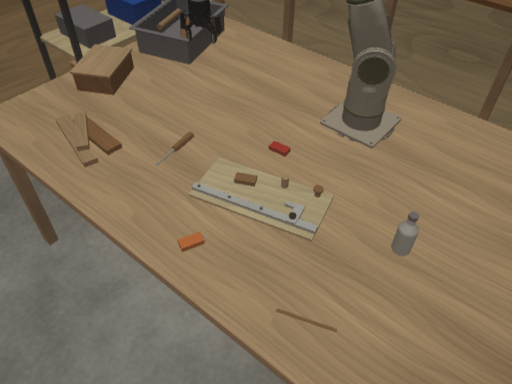

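View pics/side0.png

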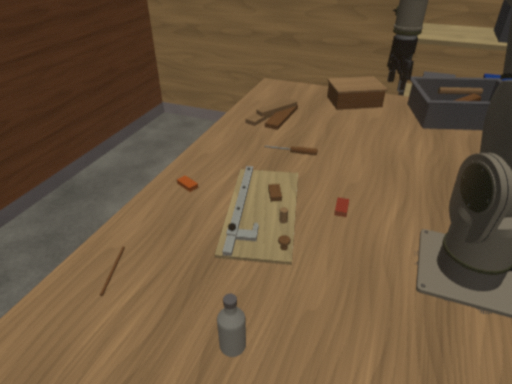

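View pics/wrist0.png

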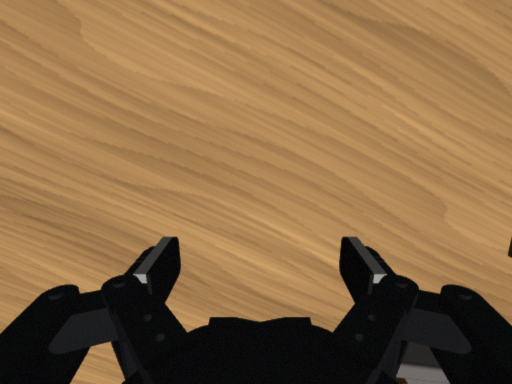

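The scene view shows the jig around (262,197). The blank is at (246,179), the dowel at (285,182), the knob at (318,190), and the stop, keeper and thumb knob near (292,210). In the side view the blank is at (275,192) and the stop at (243,233). I'll zoom in and use the depth.

Run:
```python
from h import *
p,_,_=load('scene0'); a=cv2.resize(p[150:240,180:345],None,fx=4.8,fy=4.8,interpolation=cv2.INTER_CUBIC)
cv2.imwrite('pics/sc.png',a[:,:,::-1])
p,_,_=load('side0'); a=cv2.resize(p[160:262,210:312],None,fx=5.8,fy=5.8,interpolation=cv2.INTER_CUBIC)
cv2.imwrite('pics/sd.png',a[:,:,::-1])
```

```text
(no output)
```

View pics/sc.png

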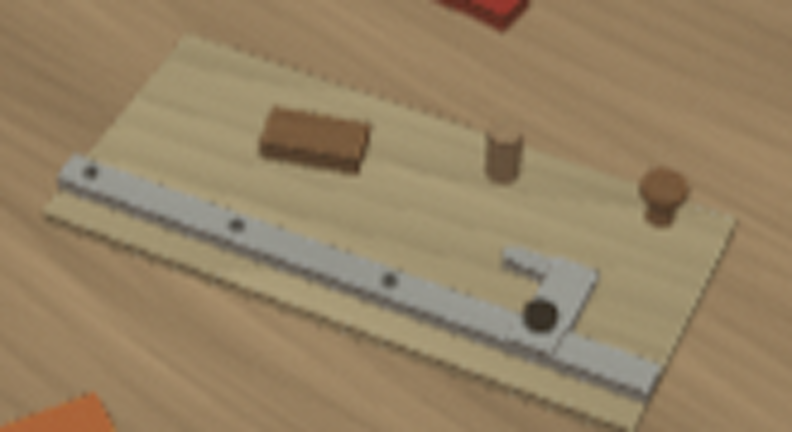

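View pics/sd.png

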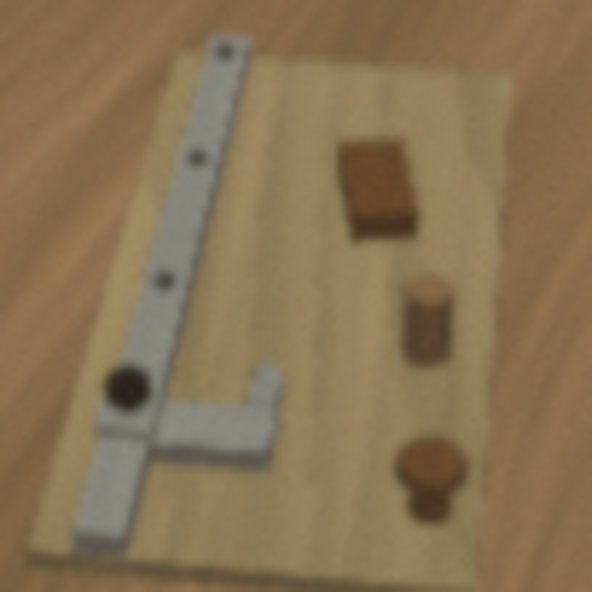

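Run:
```python
from h import *
np.set_printoptions(precision=4,suppress=True)
S=load('scene0')[2]; D=load('side0')[2]
def s(l,z): return plane(S,(np.array(l,float)+.5)/4.8-.5+[180,150],z)[:,:2]
def d(l,z): return plane(D,(np.array(l,float)+.5)/5.8-.5+[210,160],z)[:,:2]
print('board',s([(187,37),(735,220),(632,432),(45,213)],.012),d([(512,75),(475,588),(30,555),(175,55)],.012),sep='\n')
print('blank top',s([(275,108),(370,124),(360,160),(262,147)],.03),d([(402,140),(415,217),(352,223),(338,143)],.03),sep='\n')
print('holes',s([(91,172),(236,224),(390,280)],.026),d([(224,50),(197,157),(164,280)],.026),sep='\n')
print('thumb',s([(541,314)],.049),d([(127,386)],.049))
print('fence top inner edge end',s([(80,155),(660,367)],.026),d([(250,38),(125,540)],.026))
print('stop +y far corners/ keeper tip',s([(598,268),(508,250)],.026),d([(270,460),(268,365)],.026))
print('dowel top',s([(505,133)],.054),d([(428,290)],.054));print('knob',s([(664,188)],.048),d([(431,465)],.048))
for n in('scene0','side0'):
    p,dd,c=load(n);P=pts(c,dd)
    print(n,(P[179,246] if n[1]=='c' else P[192,275]), (P[210,257] if n[1]=='c' else P[205,260]))
```

```text
board
[[ 0.5202 -0.2602]
 [ 0.4173  0.1423]
 [ 0.6092  0.192 ]
 [ 0.7103 -0.2115]]
[[ 0.5145 -0.2651]
 [ 0.412   0.1402]
 [ 0.6021  0.1939]
 [ 0.7079 -0.213 ]]
blank top
[[ 0.549  -0.1498]
 [ 0.5189 -0.09  ]
 [ 0.5501 -0.0729]
 [ 0.5834 -0.1311]]
[[ 0.5451 -0.152 ]
 [ 0.5159 -0.0868]
 [ 0.5448 -0.0697]
 [ 0.5768 -0.1364]]
holes
[[ 0.6723 -0.2048]
 [ 0.6452 -0.0991]
 [ 0.6182  0.0088]]
[[ 0.6741 -0.2083]
 [ 0.6459 -0.101 ]
 [ 0.6188  0.0059]]
thumb [[0.5962 0.1103]] [[0.5904 0.1118]]
fence top inner edge end [[ 0.6656 -0.2218]
 [ 0.5662  0.1814]] [[ 0.6649 -0.2263]
 [ 0.5603  0.1825]]
stop +y far corners/ keeper tip [[0.5234 0.1042]
 [0.5484 0.0505]] [[0.5198 0.1109]
 [0.5453 0.0486]]
dowel top [[ 0.4868 -0.0007]] [[ 0.4818 -0.0012]]
knob [[0.4554 0.1061]] [[0.4437 0.11  ]]
scene0 [ 0.554  -0.1061  0.0296] [0.6342 0.0067 0.0287]
side0 [ 0.5424 -0.1067  0.0285] [ 0.5696 -0.048   0.012 ]
```

```bash
python3 -m pendant '[[1.4,-1.25,0,0.5,0.3],[2.8,-2.5,0,1,0.3],[4.2,-3.75,0,1.5,0.6],[5.6,-5.0,0,1.93,0.6],[6.9,-6.2,0,1.93,0.6]]'
cat > where.py <<'E'
from h import *
from scipy.spatial.transform import Rotation
import sys
np.set_printoptions(precision=4,suppress=True)
o=manip.get_obs(); M=Rotation.from_quat(o['ee_rot']).as_matrix()
print(o['clock'],o['position'],'yaw',np.degrees(np.arctan2(M[1,0],M[0,0])),'tz',M[:,2],'F',o['ft_force'],'g',o['grip_width'])
if len(sys.argv)>2:
    t=np.array([float(v) for v in sys.argv[1:4]]); print('units',M.T@(t-o['position'])/.04)
    if len(sys.argv)>4: print('turn', -(float(sys.argv[4])-np.degrees(np.arctan2(M[1,0],M[0,0])))/6)
E
python3 where.py 0.4697 -0.0793 0.231 14.3
```

```text
clock: 0.78
position: [0.3918, -0.2706, 0.2313]
ee_rot: [0.992, 0.125, 0.0, 0.0]
ft_force: [0.2, -0.1, 1.1]
grip_width: 0.399
0.775 [ 0.3918 -0.2706  0.2313] yaw 14.324484248428048 tz [ 0.0001 -0.0003 -1.    ] F [ 0.179  -0.052   1.0515] g 0.3992968986440137
units [ 3.0694 -4.1533  0.0058]
turn 0.004080708071341199
```

```bash
python3 -m pendant '[[0.8,-1.1,0,0,0.6],[1.6,-2.2,0,0,0.6],[2.4,-3.3,0,0,0.6],[3.1,-4.15,0,0,0.6],[3.1,-4.15,0,0,0.6]]'
python3 where.py
python3 - <<'E'
from h import *
p,d,c=snap('wrist','w1'); print(c)
E
```

```text
clock: 1.4
position: [0.4712, -0.0776, 0.2313]
ee_rot: [0.992, 0.128, 0.0, -0.0]
ft_force: [-0.2, -0.1, 0.1]
grip_width: 0.403
1.4 [ 0.4712 -0.0776  0.2313] yaw 14.703801428558961 tz [ 0.0003  0.0008 -1.    ] F [-0.1973 -0.0542  0.1182] g 0.403129140281154
{'vfov': 70.82189776907335, 'cx': 259.50792855272584, 'cy': 192.5329708943635, 'position': array([ 0.53848529, -0.05945321,  0.37354486]), 'rotation': array([ 0.7842431 , -0.60471515, -0.08558233,  0.10935272])}
```

View pics/w1.png

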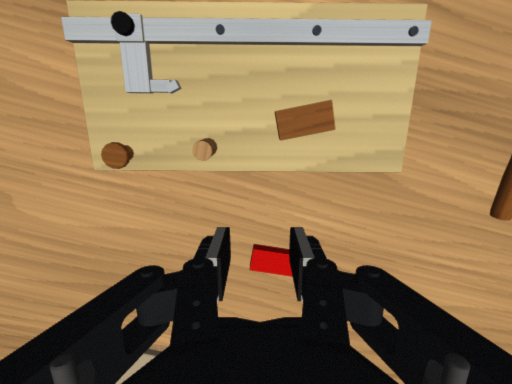

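The wrist view shows the whole jig. The fence runs along v≈30 to 43, the stop is at u≈123 to 150, the keeper tip is at (180,86), and the blank's corners are (275,110), (333,100), (335,128) and (280,140). I'll fit these accurately by mask.

Run:
```python
from h import *
np.set_printoptions(precision=4,suppress=True)
p,d,c=load('w1'); hsv=cv2.cvtColor(p,cv2.COLOR_RGB2HSV)
for q in[(120,305),(60,250),(31,270),(31,140),(148,205),(70,135)]: print(q,hsv[q],d[q],pts(c,d)[q])
gray=((hsv[...,1]<60)&(hsv[...,2]>90)).astype(np.uint8); gray[200:]=0
# fence inner edge: per column lowest gray row of fence, cols 200..420
e=[]
for u in range(190,420,3):
    r=np.where(gray[10:60,u])[0]+10
    e.append((u,r.max()+.5))
e=np.array(e); W=plane(c,e,.026)[:,:2]
vx,vy,x0,y0=cv2.fitLine(W.astype(np.float32),cv2.DIST_HUBER,0,.001,.001).ravel(); 
if vy<0: vx,vy=-vx,-vy
print('fence inner line dir',vx,vy,'yaw',np.degrees(np.arctan2(-vx,vy)),x0,y0, 'edge row',e[0],e[-1])
# stop face: right edge, rows 55..75
e=[(np.where(gray[v,100:175])[0].max()+100.5,v) for v in range(50,76,2)]
print('stop face edge px',e[0],e[-1]); st=plane(c,e,.026)[:,:2]; print('stop face',st.mean(0))
# back of fence
br=((hsv[...,0]<20)&(hsv[...,1]>110)&(hsv[...,2]<170)).astype(np.uint8); 
m=np.zeros_like(br); m[85:155,255:350]=br[85:155,255:350]
ct=max(cv2.findContours(m,cv2.RETR_EXTERNAL,cv2.CHAIN_APPROX_NONE)[0],key=cv2.contourArea)
print('blank',cv2.minAreaRect(ct),cv2.approxPolyDP(ct,5,True).reshape(-1,2))
uy=np.array([vx,vy]); ux=np.array([vy,-vx]); 
f0=np.array([x0,y0]); y=((st-f0)@uy).mean(); C=f0+uy*y
print('corner world',C)
w=plane(c,ct.reshape(-1,2),.03)[:,:2]
r=cv2.minAreaRect(((w-C)@np.c_[ux,uy]*1000).astype(np.float32)); print('blank corner frame mm',r, cv2.boxPoints(r))
P=pts(c,d); mm=cv2.erode(m,np.ones((5,5)))>0; print('blank height',np.median(P[mm][:,2]),(P[mm][:,:2].mean(0)-C)@np.c_[ux,uy])
np.savez('jig.npz',C=C,ux=ux,uy=uy)
```

```text
(120, 305) [ 14 180 132] 0.33209842 [ 0.5471 -0.1143  0.0296]
(60, 250) [ 22 101 205] 0.3288138 [ 0.598  -0.0311  0.0131]
(31, 270) [ 96   7 178] 0.30798832 [ 0.6307 -0.0469  0.0267]
(31, 140) [ 96   7 186] 0.30297163 [0.5922 0.094  0.0327]
(148, 205) [ 15 129 166] 0.31667987 [ 0.4864 -0.0064  0.0548]
(70, 135) [ 95   8 189] 0.3214257 [0.5508 0.0977 0.0247]
fence inner line dir -0.24613652 0.9692352 yaw 14.249008 0.6365388 -0.11438439 edge row [190.   41.5] [418.   43.5]
stop face edge px (np.float64(146.5), 50) (np.float64(148.5), 74)
stop face [0.5632 0.0835]
blank ((305.0577087402344, 119.78846740722656), (30.5941162109375, 59.42319107055664), 78.69007110595703) [[331 100]
 [275 111]
 [279 139]
 [334 129]]
corner world [0.5849 0.089 ]
blank corner frame mm ((-86.84233093261719, -187.29714965820312), (36.502471923828125, 70.98436737060547), 11.643765449523926) [[-111.8812 -156.2189]
 [ -97.5547 -225.7425]
 [ -61.8034 -218.3754]
 [ -76.1299 -148.8518]]
blank height 0.02952698324880726 [-0.0865 -0.1872]
```

Run:
```python
from h import *
np.set_printoptions(precision=4,suppress=True)
p,d,c=load('w1')
print(hsv:=cv2.cvtColor(p,cv2.COLOR_RGB2HSV)[36:47,300]); print(d[30:47,300])
print(cv2.cvtColor(p,cv2.COLOR_RGB2HSV)[64,142:154]); 
a=cv2.resize(p[5:160,60:350],None,fx=2.7,fy=2.7,interpolation=cv2.INTER_CUBIC); cv2.imwrite('pics/w1z.png',a[:,:,::-1])
```

```text
[[101  11 183]
 [ 95   8 182]
 [ 96   7 183]
 [100   8 184]
 [105   8 184]
 [ 60   2 169]
 [ 21  26  97]
 [ 18  40  63]
 [ 20  68  86]
 [ 21 102 168]
 [ 21 103 193]]
[0.309  0.3081 0.3079 0.3096 0.309  0.3107 0.3099 0.3108 0.3113 0.3121
 0.3118 0.3112 0.3153 0.3175 0.322  0.3265 0.3256]
[[103   9 188]
 [ 99   9 189]
 [105  11 193]
 [103   9 188]
 [ 30   3 181]
 [ 19  27 133]
 [ 22  31  90]
 [ 21  31  82]
 [ 21  53  92]
 [ 21  95 151]
 [ 21 102 185]
 [ 22 105 184]]
```

View pics/w1z.png

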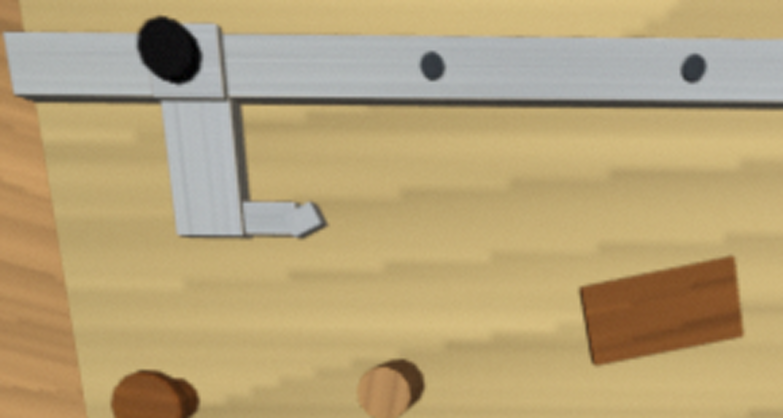

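```bash
cat > go.py <<'E'
# usage: go.py x y z(mm, corner frame, z above board) yaw_rel : prints tool-axis shift in units, turn
from h import *
from scipy.spatial.transform import Rotation
import sys
np.set_printoptions(precision=3,suppress=True)
J=np.load('jig.npz'); C,ux,uy=J['C'],J['ux'],J['uy']
o=manip.get_obs(); M=Rotation.from_quat(o['ee_rot']).as_matrix(); yaw=np.degrees(np.arctan2(M[1,0],M[0,0]))-14.25
r=o['position'][:2]-C; F=o['ft_force']
print('t %.2f'%o['clock'],'TCP mm',np.array([r@ux,r@uy,o['position'][2]-.012])*1e3,'yaw %.2f'%yaw,'F jig',F[:2]@ux,F[:2]@uy,F[2],'g',o['grip_width'],'tz',M[:2,2])
if len(sys.argv)>3:
    x,y,z=[float(v)/1e3 for v in sys.argv[1:4]]
    t=np.r_[C+ux*x+uy*y,z+.012]
    print('units',M.T@(t-o['position'])/.04, 'turn',-(float(sys.argv[4])-yaw)/6 if len(sys.argv)>4 else '')
E
python3 go.py -135 -187 25 0
```

```text
t 1.45 TCP mm [-152.36  -135.519  219.184] yaw 0.28 F jig -0.7574245002000944 -0.432578303966142 0.27142928018559526 g 0.403762039565664 tz [-0.  0.]
units [0.428 1.29  4.854] turn 0.04734467557534098
```

```bash
python3 -m pendant '[[0.43,1.29,0.6,0.05,0.65],[0.43,1.29,2.0,0.05,0.65],[0.43,1.29,3.4,0.05,0.65],[0.43,1.29,4.6,0.05,0.65],[0.43,1.29,4.85,0.05,0.65]]'
python3 go.py -135 -187 4 0
python3 - <<'E'
from h import *
snap('wrist','w2');
E
```

```text
clock: 2.08
position: [0.4972, -0.1277, 0.0346]
ee_rot: [0.993, 0.122, -0.003, -0.001]
ft_force: [-0.7, -0.0, 1.0]
grip_width: 0.35
t 2.08 TCP mm [-138.356 -188.42    22.563] yaw -0.27 F jig -0.6559627103342595 0.16227317142361547 1.0225883060705094 g 0.3496285964900226 tz [-0.006  0.001]
units [ 0.086 -0.035  0.464] turn -0.04574343724070484
```

View pics/w2.png

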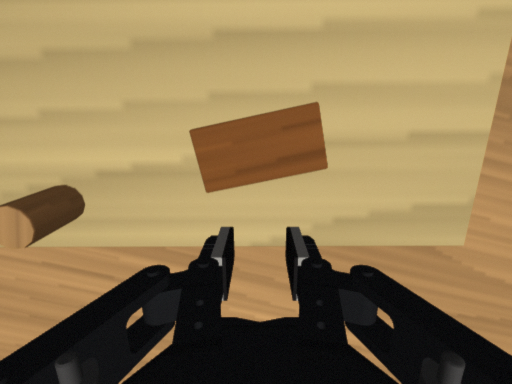

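```bash
python3 -m pendant '[[0.08,-0.03,0.25,0,0.65],[0.08,-0.03,0.46,0,0.65],[0.08,-0.03,0.46,0,0.65],[0.25,-0.03,0.46,0,0.65],[0.45,-0.03,0.46,0,0.65]]'
python3 go.py -47 -187 4 0
```

```text
clock: 2.75
position: [0.518, -0.1213, 0.0195]
ee_rot: [0.992, 0.122, 0.001, 0.0]
ft_force: [-0.6, -0.2, -0.3]
grip_width: 0.354
t 2.75 TCP mm [-116.624 -187.313    7.489] yaw -0.19 F jig -0.6380542479293003 -0.05207977395174436 -0.2542792677517261 g 0.35397364123670444 tz [ 0.001 -0.   ]
units [ 1.74  -0.014  0.089] turn -0.03177651221145469
```

```bash
python3 -m pendant '[[0.2,0,0.05,0,0.65],[0.4,0,0.05,0,0.65],[0.6,0,0.05,0,0.65],[0.8,0,0.05,0,0.65],[1.0,0,0.05,0,0.65]]'
python3 go.py -47 -187 4 0
python3 - <<'E'
from h import *
snap('wrist','w3');
E
```

```text
clock: 3.38
position: [0.5564, -0.1114, 0.0169]
ee_rot: [0.992, 0.122, 0.0, 0.0]
ft_force: [-0.8, 0.3, -0.2]
grip_width: 0.35
t 3.38 TCP mm [ -76.989 -187.221    4.888] yaw -0.18 F jig -0.6655150973075531 0.4535708704019393 -0.15078078136791898 g 0.35022227304633685 tz [ 0. -0.]
units [ 0.75  -0.008  0.022] turn -0.03075717466512007
```

View pics/w3.png

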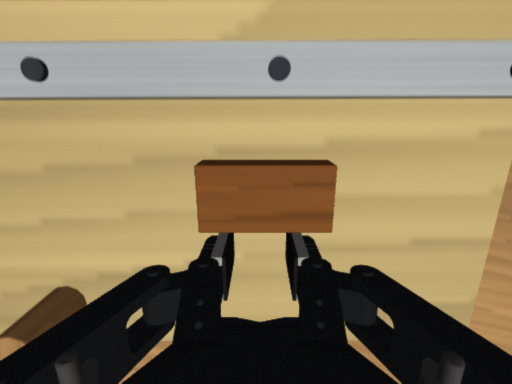

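The blank now sits square against both fingers, spanning (195–335, 160–232). The fence's inner edge is at v≈98. I'll measure the gap that's left.

```bash
cat > meas.py <<'E'
from h import *
import sys
np.set_printoptions(precision=1,suppress=True)
p,d,c=load(sys.argv[1]); J=np.load('jig.npz'); C,ux,uy=J['C'],J['ux'],J['uy']
hsv=cv2.cvtColor(p,cv2.COLOR_RGB2HSV)
top=((hsv[...,0]<20)&(hsv[...,1]>150)&(hsv[...,2]>80)&(hsv[...,2]<190)).astype(np.uint8)
top[:, :180]*=int(len(sys.argv)>2)
top=cv2.morphologyEx(top,cv2.MORPH_OPEN,np.ones((5,5)))
for ct in cv2.findContours(top,cv2.RETR_EXTERNAL,cv2.CHAIN_APPROX_NONE)[0]:
    if cv2.contourArea(ct)<800: continue
    w=(plane(c,ct.reshape(-1,2),.030)[:,:2]-C)@np.c_[ux,uy]*1000
    r=cv2.minAreaRect(w.astype(np.float32)); print('blob',cv2.boundingRect(ct),np.array(r[0]),np.array(r[1]),r[2]); print(cv2.boxPoints(r))
g=((hsv[...,1]<40)&(hsv[...,2]>130)).astype(np.uint8)
for u in (215,300,330):
    rr=np.where(g[:130,u])[0]
    if len(rr): print('fence edge',u,rr.max()+.5,((plane(c,[(u,rr.max()+.5)],.026)[:,:2]-C)@np.c_[ux,uy]*1000))
E
python3 meas.py w3
```

```text
blob (195, 165, 142, 68) [ -48.  -189.5] [69.  35.2] 89.83596801757812
[[ -65.7 -223.9]
 [ -30.5 -224. ]
 [ -30.3 -155. ]
 [ -65.5 -154.9]]
fence edge 215 96.5 [[   1.2 -166.1]]
fence edge 300 96.5 [[   1.  -205.6]]
fence edge 330 96.5 [[   1.  -219.6]]
```

```bash
python3 -m pendant '[[0.2,0,0.02,-0.03,0.65],[0.4,0,0.02,-0.03,0.65],[0.58,0,0.02,-0.03,0.65],[0.68,0,0.02,-0.03,0.65],[0.75,0,0.02,-0.03,0.65]]'
python3 go.py -46 -187 4 0
python3 -m pendant '[[0.03,0,0,0,0.65],[0.06,0,0,0,0.65],[0.06,0,0,0,0.65]]'
python3 go.py -46 -187 4 0
python3 - <<'E'
from h import *
snap('wrist','w4');
E
python3 meas.py w4
```

```text
clock: 4.05
position: [0.5851, -0.1043, 0.0161]
ee_rot: [0.992, 0.124, -0.0, 0.0]
ft_force: [1.7, -0.7, 0.1]
grip_width: 0.35
t 4.05 TCP mm [ -47.355 -187.356    4.072] yaw -0.01 F jig 1.4661702445302343 -1.13832154476764 0.07569083690633395 g 0.34982835832248177 tz [-0. -0.]
units [ 0.034 -0.009  0.002] turn -0.0011766588747113005
clock: 4.42
position: [0.5864, -0.104, 0.0159]
ee_rot: [0.992, 0.124, -0.001, 0.0]
ft_force: [-3.5, 0.2, 2.3]
grip_width: 0.355
t 4.42 TCP mm [ -46.086 -187.417    3.87 ] yaw -0.03 F jig -3.3694330858946757 1.1083457355802093 2.3424689956058677 g 0.3545279238447632 tz [-0.002 -0.   ]
units [ 0.002 -0.01  -0.003] turn -0.004271600004401854
blob (194, 166, 144, 68) [ -17.3 -189.6] [35. 69.] 0.0004387851804494858
[[ -34.8 -155.1]
 [ -34.8 -224.1]
 [   0.2 -224.1]
 [   0.2 -155.1]]
fence edge 215 129.5 [[  17.1 -165.5]]
fence edge 300 129.5 [[  17.1 -206. ]]
fence edge 330 129.5 [[  17.1 -220.3]]
```

View pics/w4.png

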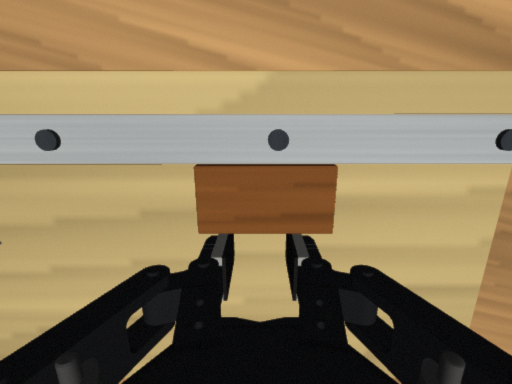

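Flush with the fence: the blank's edge is at v≈165, right against the fence edge, and the contact force is −3.4 N. Next I back off, rise, and go behind the end with a quarter turn.

```bash
python3 -c "
from workcell import manip; print(manip.get_obs()['joint_pos'])"
python3 -m pendant '[[-0.1,0,0,0,0.65],[-0.5,0,0,0,0.65],[-0.8,0,-0.3,-1,0.8],[-0.8,0.4,-1.2,-2.5,1],[-0.6,1.2,-1.6,-4.2,1]]'
python3 go.py -18 -244 40 90;python3 -c "
from workcell import manip; print(manip.get_obs()['joint_pos'])"
```

```text
[ 0.43125703  0.51391387 -0.41393119  1.72950802  0.24588965  0.95131516
 -1.40165237]
clock: 5.1
position: [0.5769, -0.1556, 0.0826]
ee_rot: [0.94, 0.341, 0.001, 0.001]
ft_force: [0.8, -0.1, -0.4]
grip_width: 0.0
t 5.10 TCP mm [ -67.928 -235.085   70.582] yaw 25.64 F jig 0.7203742682488377 -0.2792806092941336 -0.43400003662790737 g 2.4126895796352324e-05 tz [ 0.003 -0.001]
units [1.027 0.739 0.769] turn -10.727174440585523
[ 0.59153643  0.44353803 -0.50314931  1.68350313  0.23808494  1.07226536
 -0.85925586]
```

```bash
python3 -m pendant '[[0.3,0.3,0,-1.7,1],[0.7,0.6,0.2,-3.4,1],[1.0,0.74,0.4,-5.1,1],[1.0,0.74,0.4,-6.8,1],[1.0,0.74,0.4,-8.5,1]]' >/dev/null
python3 -m pendant '[[0,0,0,-1.2,1],[0,0,0,-2.2,1],[0,0,0,-2.2,1]]'
python3 go.py -20 -248 4 90;python3 - <<'E'
from h import *
snap('wrist','w5');
E
```

```text
clock: 6.1
position: [0.6257, -0.1537, 0.0642]
ee_rot: [0.618, 0.786, 0.0, 0.0]
ft_force: [-0.8, 0.7, 0.3]
grip_width: 0.001
t 6.10 TCP mm [ -20.208 -245.212   52.178] yaw 89.34 F jig -0.5642838539756865 0.9154611389317093 0.28093540105229403 g 0.0009644450943887835 tz [0.001 0.   ]
units [-0.07   0.005  1.204] turn -0.10977814512325068
```

View pics/w5.png

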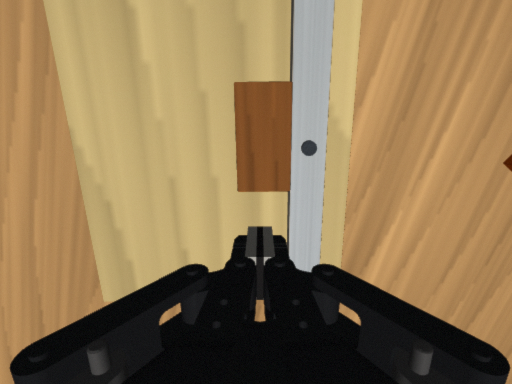

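```bash
python3 -m pendant '[[-0.08,-0.02,0.6,-0.1,1],[-0.08,-0.02,1.15,-0.1,1],[-0.08,-0.02,1.2,-0.1,1],[-0.08,-0.02,1.2,-0.1,1],[0.05,-0.02,1.2,-0.1,1]]'
python3 go.py -20 -235.5 4 90
```

```text
clock: 6.78
position: [0.6247, -0.152, 0.0168]
ee_rot: [0.614, 0.789, 0.0, 0.001]
ft_force: [0.4, -0.5, 0.2]
grip_width: -0.001
t 6.78 TCP mm [ -20.693 -243.356    4.778] yaw 89.95 F jig 0.24267383538750822 -0.6124948503587131 0.17859101716527653 g -0.0006927027313591322 tz [ 0.001 -0.   ]
units [0.196 0.017 0.019] turn -0.007930642434267554
```

```bash
python3 -m pendant '[[0.15,0,0.02,0,1],[0.35,0.01,0.02,0,1],[0.6,0.015,0.02,0,1],[0.85,0.02,0.02,0,1],[1.1,0.025,0.02,0,1]]'
python3 go.py -20 -81 4 90;python3 - <<'E'
from h import *
snap('wrist','w6');
E
python3 meas.py w6
```

```text
clock: 7.4
position: [0.6142, -0.1081, 0.0154]
ee_rot: [0.614, 0.789, 0.0, 0.0]
ft_force: [0.2, -0.5, 0.3]
grip_width: -0.002
t 7.40 TCP mm [ -20.054 -198.211    3.382] yaw 90.01 F jig 0.048864327882726134 -0.5409888808102282 0.2715913572638813 g -0.0022636454892915325 tz [ 0. -0.]
units [ 2.93   0.002 -0.016] turn 0.0017262316592407956
blob (227, 91, 79, 143) [ -17.7 -151.4] [68.5 35.2] 89.97307586669922
[[ -35.3 -185.6]
 [  -0.1 -185.6]
 [  -0.1 -117.1]
 [ -35.3 -117.1]]
fence edge 330 129.5 [[  13.1 -134. ]]
```

View pics/w6.png

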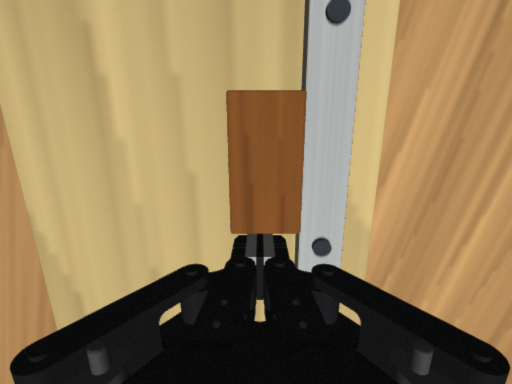

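```bash
python3 -m pendant '[[0.25,0.025,0,0,1],[0.5,0.04,0,0,1],[0.75,0.05,0,0,1],[1.0,0.06,0,0,1],[1.25,0.07,0,0,1]]'
python3 go.py -18 -82 4 90;python3 - <<'E'
from h import *
snap('wrist','w7');
E
python3 meas.py w7
```

```text
clock: 8.07
position: [0.6047, -0.059, 0.0153]
ee_rot: [0.614, 0.789, 0.0, 0.0]
ft_force: [0.7, 0.0, -0.2]
grip_width: 0.001
t 8.07 TCP mm [ -17.266 -148.344    3.339] yaw 90.00 F jig 0.7055937065646576 -0.14796376463538166 -0.18775556643927258 g 0.0012333064393244618 tz [ 0. -0.]
units [ 1.659 -0.018 -0.017] turn -0.00010872279191194896
blob (220, 91, 79, 143) [ -17.7 -101.5] [68.5 35.2] 89.97785186767578
[[ -35.3 -135.7]
 [  -0.1 -135.8]
 [  -0.1  -67.3]
 [ -35.2  -67.3]]
fence edge 300 129.5 [[  1.6 -84.1]]
fence edge 330 121.5 [[ 15.6 -80.5]]
```

View pics/w7.png

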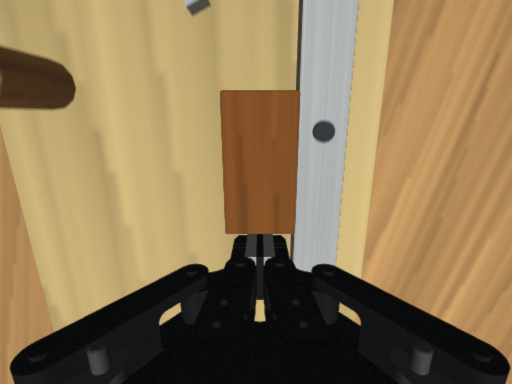

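```bash
python3 -m pendant '[[0.25,0.005,-0.01,0,1],[0.5,0.01,-0.01,0,1],[0.75,0.015,-0.01,0,1],[1.0,0.02,-0.01,0,1],[1.2,0.025,-0.01,0,1]]'
python3 go.py -18 -82 4 90;python3 - <<'E'
from h import *
snap('wrist','w8');
E
python3 meas.py w8
```

```text
clock: 8.75
position: [0.5938, -0.0122, 0.0157]
ee_rot: [0.614, 0.789, 0.0, 0.0]
ft_force: [0.9, 0.5, -0.4]
grip_width: 0.003
t 8.75 TCP mm [ -16.278 -100.283    3.745] yaw 90.01 F jig 0.9743618195163095 0.2945184367587601 -0.41496317711428543 g 0.0032706071139634546 tz [ 0. -0.]
units [ 0.457 -0.043 -0.006] turn 0.002423625666551743
blob (218, 91, 79, 142) [-17.7 -53.2] [35.2 68.1] 0.03170258551836014
[[-35.3 -19.2]
 [-35.3 -87.3]
 [ -0.1 -87.3]
 [ -0.1 -19.2]]
fence edge 215 39.5 [[-36.1   2.3]]
fence edge 300 129.5 [[  2.7 -36.1]]
fence edge 330 129.5 [[ 17.  -36.1]]
```

View pics/w8.png

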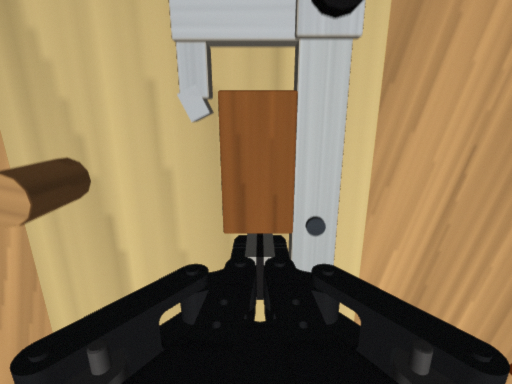

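The blank is entering the slot, clear of the keeper on its left, with about 20 mm to go to the stop edge at v≈42.

```bash
python3 -m pendant '[[0.15,0,0,0,1],[0.3,0,0,0,1],[0.4,0,0,0,1],[0.45,0,0,0,1],[0.48,0,0,0,1]]'
python3 go.py -18 -80 4 90
python3 -m pendant '[[0.03,0,0,0,1],[0.05,0,0,0,1],[0.05,0,0,0,1]]'
python3 go.py;python3 - <<'E'
from h import *
snap('wrist','w9');
E
python3 meas.py w9
```

```text
clock: 9.43
position: [0.5893, 0.0056, 0.0157]
ee_rot: [0.614, 0.789, -0.0, 0.0]
ft_force: [-0.6, -0.2, -0.0]
grip_width: 0.003
t 9.43 TCP mm [-16.283 -81.91    3.72 ] yaw 89.99 F jig -0.6602097583363732 -0.01295205425744666 -0.006697865586905091 g 0.0025065189727815065 tz [ 0. -0.]
units [ 0.048 -0.043 -0.007] turn -0.0021419785471413397
clock: 9.8
position: [0.5887, 0.0076, 0.0157]
ee_rot: [0.614, 0.789, -0.0, 0.0]
ft_force: [-0.6, 0.1, 0.4]
grip_width: -0.002
t 9.80 TCP mm [-16.298 -79.843   3.709] yaw 90.00 F jig -0.5360285015085127 0.263214248338902 0.3880470014625525 g -0.002041549814336277 tz [ 0. -0.]
blob (218, 91, 79, 142) [-17.8 -32.8] [68.1 35.2] 89.98896789550781
[[-35.3 -66.9]
 [ -0.2 -66.9]
 [ -0.2   1.2]
 [-35.3   1.3]]
fence edge 215 89.5 [[-37.    2.2]]
fence edge 300 129.5 [[  2.6 -15.7]]
fence edge 330 129.5 [[ 16.9 -15.7]]
```

View pics/w9.png

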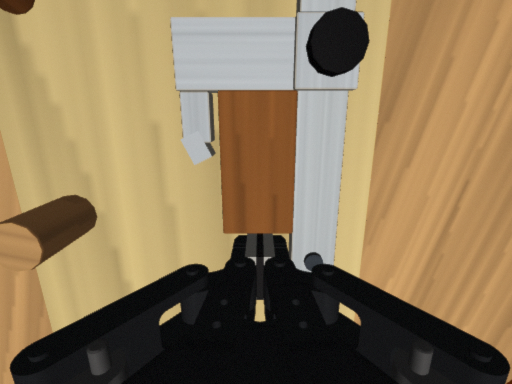

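Almost home: the end at v≈91 looks right at the stop edge (90), but there's no contact force yet. I'll nudge it in until I feel the stop.

```bash
python3 -m pendant '[[0.015,0,0,0,1],[0.03,0,0,0,1],[0.03,0,0,0,1]]'
python3 go.py
python3 -m pendant '[[0.02,0,0,0,1],[0.03,0,0,0,1],[0.03,0,0,0,1]]'
python3 go.py
```

```text
clock: 10.22
position: [0.5887, 0.0078, 0.0158]
ee_rot: [0.614, 0.789, -0.0, 0.0]
ft_force: [1.4, -5.7, 0.2]
grip_width: -0.0
t 10.22 TCP mm [-16.333 -79.662   3.76 ] yaw 89.95 F jig -0.02349805246859429 -5.909740982095643 0.2289017901824067 g -0.00047806894609060083 tz [ 0.    -0.001]
clock: 10.6
position: [0.5887, 0.0078, 0.0158]
ee_rot: [0.615, 0.789, -0.001, 0.001]
ft_force: [2.9, -8.8, -0.6]
grip_width: -0.005
t 10.60 TCP mm [-16.338 -79.625   3.809] yaw 89.90 F jig 0.666770077962831 -9.297685467849854 -0.6100646330591112 g -0.005212845507992346 tz [ 0.001 -0.002]
```

The TCP has stalled with −9 N along the jig's y, so the blank is home. I'll back straight off, rise and check.

```bash
python3 -m pendant '[[-0.1,0,0,0,1],[-0.3,0,0,0,1],[-0.7,0,0,0,1],[-1.0,0,-0.8,0,1],[-1.2,-0.3,-2.2,0,1]]'
python3 -m pendant '[[-0.4,0,-1.2,0,1],[-0.8,0,-1.8,0,1],[-0.8,0,-1.8,0,1]]'
python3 go.py;python3 - <<'E'
from h import *
snap('wrist','w10');snap('scene','s10');p,_,_=snap('side','d10')
a=cv2.resize(p[160:262,210:312],None,fx=5.8,fy=5.8,interpolation=cv2.INTER_CUBIC)
cv2.imwrite('pics/sd10.png',a[:,:,::-1])
p,d,c=load('w10');
E
python3 meas.py w10
```

```text
clock: 11.22
position: [0.5875, -0.0411, 0.103]
ee_rot: [0.614, 0.789, -0.001, -0.002]
ft_force: [0.6, -0.8, 2.3]
grip_width: 0.005
clock: 11.6
position: [0.5974, -0.073, 0.1776]
ee_rot: [0.615, 0.788, 0.001, 0.002]
ft_force: [-0.1, 0.1, -0.0]
grip_width: 0.002
t 11.60 TCP mm [ -27.731 -160.118  165.595] yaw 89.82 F jig -0.04049252763141251 0.09126691914854196 -0.002513187688845897 g 0.0018030068421865 tz [ 0.003 -0.001]
blob (251, 15, 37, 79) [-17.9 -33.7] [34.7 68.9] 0.0848672091960907
[[-35.4   0.7]
 [-35.3 -68.2]
 [ -0.5 -68.2]
 [ -0.6   0.7]]
fence edge 300 129.5 [[  15.7 -104.4]]
```

View pics/w10.png

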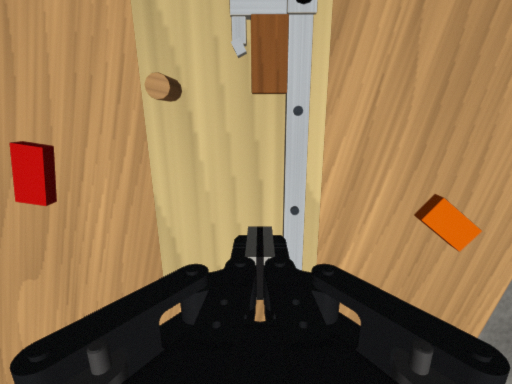

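View pics/sd10.png

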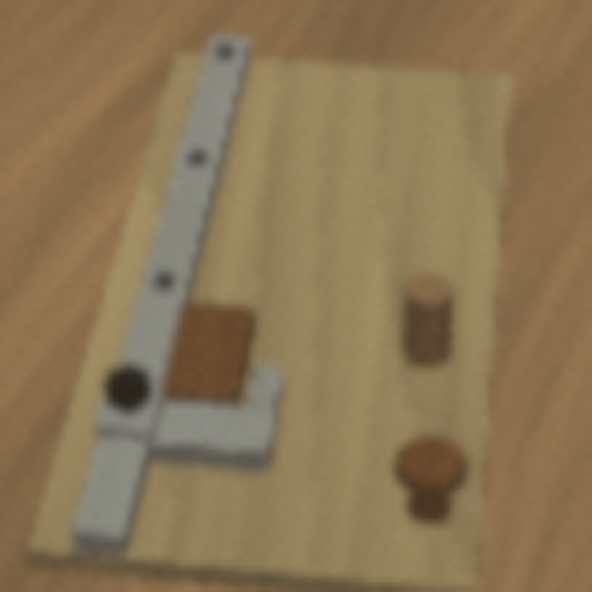

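View pics/s10.png

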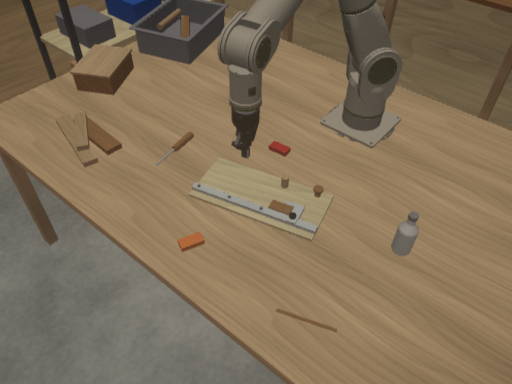

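Run:
```python
from h import *
p,d,c=load('w10'); a=cv2.resize(p[0:110,220:325],None,fx=5.4,fy=5.4,interpolation=cv2.INTER_CUBIC); cv2.imwrite('pics/w10z.png',a[:,:,::-1])
print(p[30,282:294].tolist()); print(p[80,282:294].tolist()); print(p[9:19,268].tolist())
```

```text
[[129, 79, 40], [125, 76, 36], [126, 78, 41], [125, 75, 38], [129, 80, 42], [126, 80, 44], [124, 105, 91], [179, 182, 185], [181, 185, 188], [175, 179, 181], [174, 179, 181], [175, 180, 183]]
[[129, 79, 40], [128, 78, 40], [128, 80, 40], [128, 80, 40], [122, 79, 43], [129, 116, 105], [176, 179, 182], [175, 178, 180], [175, 179, 181], [172, 177, 180], [177, 181, 183], [179, 185, 187]]
[[179, 183, 187], [183, 187, 190], [183, 187, 190], [178, 180, 184], [162, 161, 161], [134, 96, 73], [129, 82, 43], [128, 79, 39], [128, 80, 40], [130, 80, 41]]
```

View pics/w10z.png

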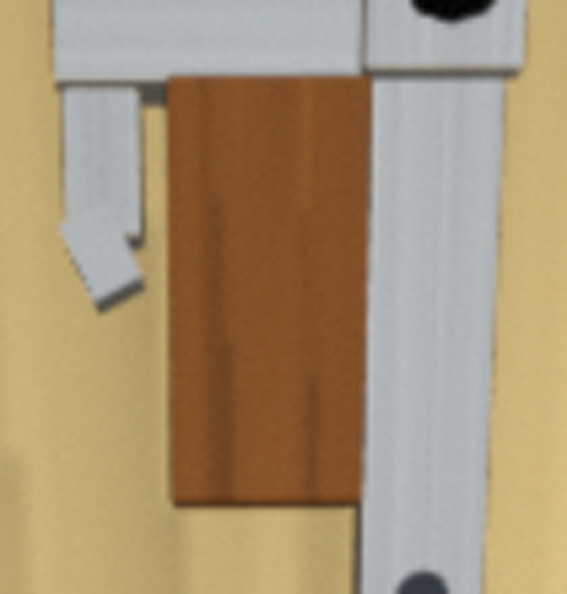

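The blank sits tight against both the fence and the stop with no gap, and the bystanders show at the same pixels as before. The robot is well clear, so I'm handing in.

```bash
python3 -c "
from workcell import hand_in; print(hand_in())"
```

```text
the job is handed in; nothing more can be done
None
```

The blank is in the corner pocket, flush along the fence with its end against the stop, and the job was handed in at about 12 s on the robot's clock.

**What I did:**
- I pushed the blank straight across with two spread fingertips, which squared it up against the fence (3.4 N contact).
- I then slid it along the fence with the shut fingertips on its end face, drifting slightly toward the fence. It stopped firmly on the end stop at about 9 N.
- Finally I backed straight off and rose about 165 mm above the board.

**Last checks:**
- The last wrist picture showed no gap at the fence or at the stop. The blank was within 0.1° of the fence direction.
- The blank's origin measured (−17.9, −33.7) mm in my estimated corner frame, against the nominal (−18, −35). My frame was off by about +1 mm in x and +2 mm in y, so I relied on contact force and the visible gap rather than these numbers.
- In the last side and scene pictures, the dowel, knob, bottle, screwdriver and look-alikes appeared where they started, judged by eye.
- While sliding, the blank's edge read about 0.3 mm farther from the fence than when first seated. I took this as measurement noise, since its reading stayed steady while the fingers slipped toward the fence.

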